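Clear the laser engraver's lid and hold it half open

TASK

Somebody left a stepper motor and a screwdriver on the laser engraver's lid, and the lid's stay is gone, so it falls shut. Set both down flat in the steel tray without dropping them, and only then lift the lid by its bar handle and hold it half open, at 45 degrees, so that I can take the cut parts out while the extractor still draws; do not let the lid slam, and leave everything else on the desk where it is. Finish while still holding the handle with the lid steady at that angle: do not let go.

Things in the scene. Friction and masses are not known exactly. Their poses are not given: they have to be found in the camera images.
- engraver: The compact laser engraver, fixed to the table, white and grey: 300 mm deep, 340 mm wide, 130 mm high with the lid shut. Origin: centre of its underside; x from its front to its rear (away from the robot, more or less), z up. Its flat lid covers it from the front face (x = -150 mm) to the hinge (x = +100 mm), lid top 130 mm above the table.
- lid (a joint): Opening angle of the lid in rad: 0 shut, growing as the front edge is lifted; 45 degrees is 0.785. It can open to 1.75. About 0.5 to 0.8 kg, moving freely: it falls shut from any angle below about 90 degrees when nothing holds it (lifting at the bar takes some 2 to 4 N when shut, less as it opens).
- lid_hinge (a point): A point on the lid's hinge line, midway along it (the hinge line runs along the engraver's y, 120 mm above the table, 100 mm behind the engraver's origin).
- lid_bar (a point): The lid's handle: a round steel bar 12 mm thick and 120 mm long, parallel to the hinge line, standing 40 mm off the lid's front face on a leg at each end. Origin: middle of the bar's axis, 115 mm above the table when shut, 290 mm from the hinge and 5 mm below it; y along the bar; turns with the lid (x points from the bar to the hinge).
- motor: The stepper motor left lying on the lid, a square block 42.3 mm wide (y), 42.3 mm high and 40 mm long (x, half each way from the origin), its 5 mm shaft sticking out level 24 mm further along +x. Origin: centre of its underside. 0.2 to 0.4 kg.
- motor_center (a point): Centre of the motor's square block.
- driver: The screwdriver left lying on the lid. Handle 95 mm long (x), 26 mm wide and 26 mm high, flat-sided; steel blade 7 mm thick from the front end of the handle along +x, 13 mm above the underside. Origin: underside of the middle of the handle as it lies, z up. About 0.11 kg.
- driver_tip (a point): Tip of the screwdriver's blade, 115 mm from the middle of the handle.
- driver_butt (a point): Rear end of the screwdriver's handle, 47.5 mm from its middle.
- tray: The empty open steel tool tray, fixed to the table to one side of the engraver (left or right): 270 mm long (x), 190 mm wide (y), rim 30 mm high, walls and floor 3 mm thick. Origin: centre of its underside.
- spool: Not part of the job: a full filament spool lying flat, 190 mm across, 66 mm high. Origin: centre of its underside.
- bearing_a: Not part of the job: a linear bearing standing on end, 15 mm across, 24 mm high. Origin: centre of its underside.
- bearing_b: Not part of the job: another linear bearing, the same. Origin: centre of its underside.
- bearing_c: Not part of the job: a third linear bearing, the same. Origin: centre of its underside.
- bracket: Not part of the job: a laser-cut plywood bracket, 70 x 50 mm base, 51 mm high. Origin: centre of its underside.
- glue: Not part of the job: a small glue bottle standing, 28 mm across, 75 mm high. Origin: centre of its underside.
Mind the look-alikes: they are no part of the job. What is shaped like the driver but turquoise is not meant. What is shaped like the motor but purple or red is not meant.

How it is judged:
By the outcome, as a careful person would: the job done as asked, in the order asked, and still so for the second after the job is handed in, while the arm keeps its last pose, push and grip.
It also fails if it takes over 69 s, if anything falls off the work surface, if the arm or the gripper's body presses on something with over 40 N, if the wrist force passes 120 N, or if a joint passes its speed limit or range.

ROBOT

A 6-joint arm with a two-finger parallel gripper is mounted at the origin on the work surface. World frame = base frame: x ahead of the robot, y to its left, z up, the work surface at z = 0. Lengths are in m, angles in rad, forces in N, time in s.
With the tool pointing down it reaches from about 0.25 to 0.725 m from the base axis. Payload 9.7 kg.
Tool frame: the origin (TCP) lies midway between the tips of the shut fingers; the grasp point (between the pads) lies 19 mm behind it; z points along the fingers, y is the line along which they close (so a half turn about z gives the same grasp; the last joint's range is limited). The gripper opens to 85 mm and grips with 20 to 120 N. Pads are 22 mm wide; open, the fingers measure 114 mm over their backs; the gripper's body (76 mm by 85 mm) begins 54 mm behind the grasp point. The pads swing forward as they close: fully open they stand 13 mm farther back than shut.
Start: joints at [-1.175, 0.087, 0.176, 1.66, 0, 1.571], TCP at [0.212, -0.507, 0.231] pointing down, gripper open.
Joint ranges: [-3.13, 3.13], [-0.85, 1.81], [-1.15, 1.24], [-2.2, 2.28], [-1.44, 1.52], [-3.14, 3.14]. Speed limits (rad/s): [2.22, 2.22, 2.57, 3.14, 3.14, 3.14].

INTERFACE

Orientations are given as a unit quaternion [x, y, z, w].
In Python, from workcell import env, optics, job_done gives the robot as it stands.
- The arm moves only by the shell command python3 -m jog 'ROWS'. ROWS is JSON, a list of rows, each a list of 7 numbers: the closure, from 0 (fully open) to 1 (shut), then the shift along the tool's x, y, z as a fraction of full scale, then the turn, a rotation vector about the tool's x, y, z as a fraction of full scale. A call has 1 to 5 rows; each row shifts and turns the commanded pose from where the row before left it, along the tool's axes as they then stand; what a row does not reach is not made up. Full scale, the value 1, is 0.25 m for a shift and 30 degrees for a turn. A row lasts 1/10 s, in which the tool goes at most 50 mm and 8.59 degrees, less where a joint would pass 70% of its speed; a pose out of reach is approached as far as the arm can. A call with a number of a shift or a turn outside -1 to 1 is refused whole. A call with a gripper value outside its range is refused whole. The fingers move at their own pace and stop on an object; the grip force is fixed at half the most. Time passes only in rows, so rows that do not move let the fingers close. It gives the time, the measured TCP pose, the force, the opening and the grip force at its end, in the units of the state.
- env.get_state(): the state, without advancing time (a new reading comes with each control period).
- optics.capture(name): name is "scene" or "top" or "wrist"; returns a dict with "pixels" (400x640x3 uint8, red, green, blue), "fov_y" (degrees; the focal length in pixels is half the picture's height over the tangent of half this angle, whatever the lens; pixels are square), "cx", "cy" (the principal point, pixels), "position" and "orientation" of the camera in the world; the wrist camera has in their place "hand_eye" (4x4, takes a point from camera to tool coordinates, whose origin is the TCP and whose axes are the flange's). Camera axes: x right, y down, z forward; pixel columns grow to the right and rows downward; lengths in m; the calibration is good to about 2 mm. A picture is of the moment at which its call begins: read the wrist's pose just before it. There is no depth.
- job_done(): hands the job in; it is judged then, once.
Trained networks look in a picture, given as the dict that the camera call returned (one of the last four; its "shot" number tells which), for a name from the list of things; names that differ only in an ending like _2 or _b are one class to them, and where a whole thing is asked for, a point or a joint stands for the part that bears it (a point fixed in the world has none). Each returns a list of dicts, best first, with "score" (0 to 1); they miss things now and then, are a little off and sometimes report something else, mostly with a low value. They report only what shows in the picture. A call takes as long as a camera call. They do not tell look-alikes from the thing itself.
- optics.find_in(thing, picture): "position" ([x, y, z] in m, in world coordinates, good to about 4 mm: the middle of the surface that is visible of it).
The state is a dict: "time_s": time; "qpos": joint angles; "dq": joint speeds; "joint_efforts": joint torques, N m; "ee_pos": TCP position; "tool_rot": TCP orientation; "ft_force": force on the tool from outside, world axes, zero at the start; "torque": the same for the moment, N m; "finger_gap": opening from 0.0 (shut) to 1.0 (fully open); "gripper_force": force on a finger pad.
Only numpy, scipy, OpenCV 4.12 (cv2) and the standard library are available. Lean on these libraries where they do the work, as an engineer would, in place of code of your own. Each camera call takes 0.05 s, during which the arm holds its last target. There are 200 camera calls.

## Working session

There is one attempt and no reset: what is moved stays moved. The work goes in short steps, Python scripts to look and compute and a shell command to move; the robot and the scene stay as the last step left them, time stands still between calls to the robot, and variables do not carry over. Pictures are saved under pics/ and viewed, at most 10 in all, crops included, and the job is handed in when it is done.

```bash
mkdir -p pics; ls; cat > h.py <<'E'
import numpy as np, cv2, json
from scipy.spatial.transform import Rotation as R
from workcell import env, optics, job_done
def cam(p, st=None):
    if 'hand_eye' in p:
        T=np.eye(4);T[:3,:3]=R.from_quat(st['tool_rot']).as_matrix();T[:3,3]=st['ee_pos'];return T@np.array(p['hand_eye'])
    T=np.eye(4);T[:3,:3]=R.from_quat(p['orientation']).as_matrix();T[:3,3]=p['position'];return T
def f(p): return 200/np.tan(np.radians(p['fov_y'])/2)
def ray(p,u,v,z,st=None):
    T=cam(p,st);d=T[:3,:3]@np.array([(u-p['cx'])/f(p),(v-p['cy'])/f(p),1]);o=T[:3,3];return o+d*(z-o[2])/d[2]
def proj(p,X,st=None):
    T=cam(p,st);c=T[:3,:3].T@(np.array(X)-T[:3,3]);return c[:2]/c[2]*f(p)+[p['cx'],p['cy']]
def shot(n,fn):
    st=env.get_state();p=optics.capture(n);cv2.imwrite('pics/'+fn,p['pixels'][:,:,::-1]);return p,st
E
python3 - <<'E'
from h import *
np.set_printoptions(precision=4,suppress=True)
st=env.get_state();print(st['time_s'],st['ee_pos'],st['tool_rot'],st['finger_gap'])
ps={}
for n in('top','scene'):
    p,_=shot(n,n+'1.png');print(n,p['position'],p['orientation'],p['fov_y'],p['cx'],p['cy'])
    for t in('engraver','lid_hinge','lid_bar','motor','motor_center','driver','driver_tip','driver_butt','tray','spool'):
        r=optics.find_in(t,p)
        for q in r[:4]: print(t,np.round(q['position'],3),round(q['score'],2),np.round(proj(p,q['position'])))
print(env.get_state()['time_s'])
E
```

```text
pics
0.0 [ 0.212  -0.5073  0.2306] [ 0.9805  0.1966 -0.0001 -0.0007] 1.0017938960771344
top [0.298  0.0099 1.2589] [ 0.705  -0.7038  0.0695 -0.0527] 43.149137382175915 313.37528438494377 195.49468146603263
engraver [0.638 0.036 0.13 ] 0.93 [290. 135.]
engraver [ 0.601 -0.038  0.168] 0.5 [323. 146.]
lid_hinge [0.615 0.03  0.13 ] 0.9 [293. 144.]
lid_bar [0.613 0.033 0.131] 0.85 [292. 145.]
motor [ 0.258 -0.248  0.042] 0.94 [410. 301.]
motor [ 0.602 -0.038  0.171] 0.93 [323. 145.]
motor [0.31  0.16  0.043] 0.62 [238. 279.]
motor [0.616 0.032 0.132] 0.46 [292. 144.]
motor_center [ 0.604 -0.039  0.172] 0.96 [324. 144.]
motor_center [ 0.259 -0.246  0.039] 0.83 [409. 300.]
motor_center [0.314 0.155 0.038] 0.72 [240. 277.]
driver [0.757 0.325 0.025] 0.89 [178. 101.]
driver [0.625 0.12  0.156] 0.75 [253. 137.]
driver_tip [0.627 0.124 0.159] 0.71 [251. 135.]
driver_tip [0.758 0.325 0.024] 0.57 [178. 100.]
driver_butt [0.625 0.122 0.158] 0.94 [252. 136.]
tray [0.518 0.344 0.001] 0.92 [168. 195.]
spool [ 0.469 -0.281  0.065] 0.61 [423. 211.]
spool [0.616 0.032 0.131] 0.25 [292. 144.]
scene [ 1.4
[... 298 characters left out ...]
otor [ 0.627 -0.041  0.162] 0.74 [323. 216.]
motor [0.323 0.156 0.035] 0.57 [337. 178.]
motor [0.642 0.117 0.149] 0.29 [389. 207.]
motor_center [ 0.274 -0.251  0.029] 0.98 [192. 204.]
motor_center [ 0.624 -0.046  0.165] 0.76 [321. 214.]
motor_center [0.32  0.155 0.04 ] 0.7 [336. 176.]
driver [0.77  0.324 0.02 ] 0.9 [488. 260.]
driver [0.644 0.12  0.15 ] 0.84 [391. 207.]
driver_tip [0.771 0.324 0.019] 0.94 [488. 260.]
driver_tip [0.644 0.121 0.156] 0.93 [392. 205.]
driver_butt [0.765 0.324 0.022] 0.81 [487. 258.]
driver_butt [0.648 0.12  0.152] 0.73 [392. 207.]
tray [0.526 0.387 0.003] 0.62 [445. 206.]
tray [0.739 0.001 0.125] 0.36 [365. 254.]
spool [ 0.506 -0.295  0.065] 0.59 [197. 249.]
1.1
```

View pics/top1.png

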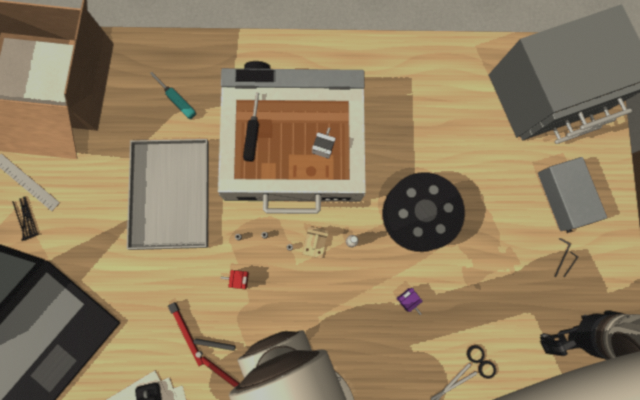

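View pics/scene1.png

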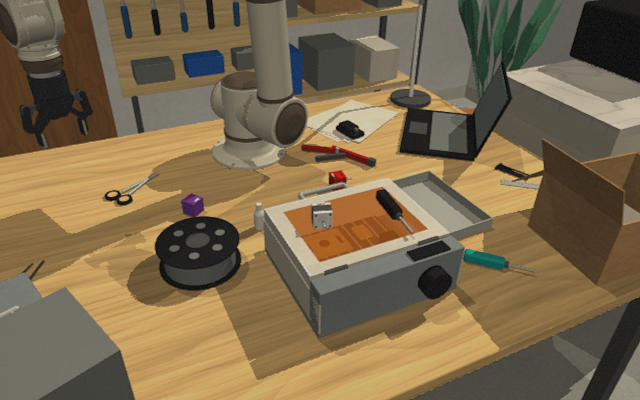

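```bash
python3 - <<'E'
import cv2
i=cv2.imread('pics/top1.png')[60:255,120:380]
cv2.imwrite('pics/c1.png',cv2.resize(i,None,fx=3,fy=3,interpolation=cv2.INTER_CUBIC))
E
```

```text
(no output)
```

View pics/c1.png

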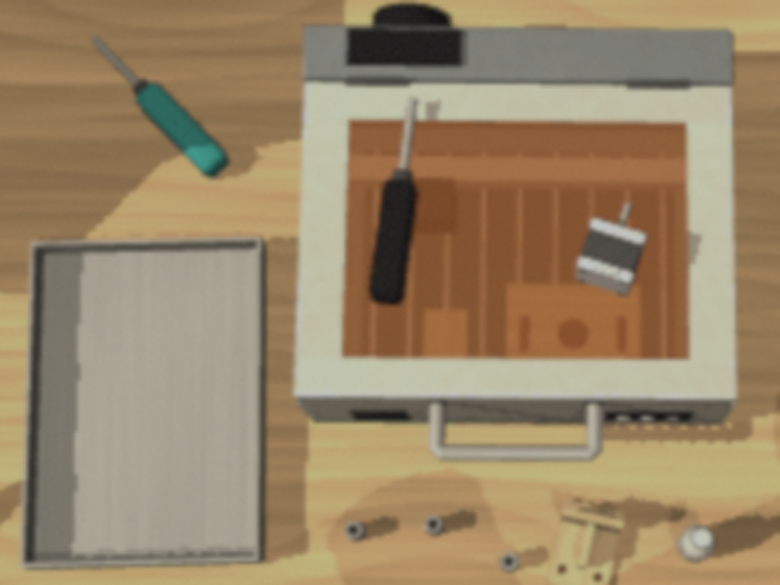

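```bash
python3 - <<'E'
from h import *
np.set_printoptions(precision=4,suppress=True)
p,st=shot('top','top2.png')
def g(n,pts,z):
    q=np.array([ray(p,120+(x-1)/3,60+(y-1)/3,z) for x,y in pts]);print(n,q[:,:2].tolist());return q
def yaw(a,b): d=b-a;return np.degrees(np.arctan2(d[1],d[0]))
l=g('lid FL FR RL RR',[(297,397),(735,397),(304,82),(733,82)],.13);print('yaw',yaw(l[1],l[0])-90,yaw(l[3],l[2])-90,yaw(l[0],l[2]),yaw(l[1],l[3]))
b=g('bar',[(434,452),(598,450)],.115);print(yaw(b[1],b[0])-90,b.mean(0))
t=g('tray',[(33,242),(262,240),(262,560),(25,565)],.03);print(yaw(t[2],t[1]),yaw(t[3],t[0]),t.mean(0))
m=g('motor rl rr fr fl',[(592,218),(645,232),(630,285),(577,270)],.172);print(yaw(m[2],m[1]),yaw(m[3],m[0]),m.mean(0))
d=g('driver butt,front',[(386,300),(402,175)],.15);print(yaw(*d),d.mean(0))
print(g('tip',[(413,98)],.143))
g('bear/bracket/glue',[(355,530),(433,524),(510,562),(590,540)],.024);g('gl',[(696,543)],.075)
E
```

```text
lid FL FR RL RR [[0.5025659735230761, 0.19695577129115832], [0.5038942686539848, -0.13376091101070228], [0.7527098817392495, 0.1994618716307828], [0.7558400093162834, -0.1366722549758811]]
yaw 0.23012233670210946 0.5335308188254828 0.5740062576636121 -0.6620484932997026
bar [[0.46322892460829057, 0.0944310471324731], [0.4651585345529255, -0.03025710682979775]]
0.8866093351892772 [0.4642 0.0321 0.115 ]
tray [[0.6507065857275447, 0.4361442170044702], [0.6536777154740306, 0.24683403043572164], [0.3873577447084241, 0.23731857201921613], [0.3830944130415257, 0.4260737447858573]]
2.046274584673898 2.155071736200104 [0.5187 0.3366 0.03  ]
motor rl rr fr fl [[0.6311282012509143, -0.024180268969886426], [0.6206053886567672, -0.06356942928060288], [0.5799818011667779, -0.05217216549290506], [0.5911673044013128, -0.013027835998833063]]
-15.671877562772924 -15.593548905717858 [ 0.6057 -0.0382  0.172 ]
driver butt,front [[0.5730480757756418, 0.12960531284555551], [0.6707915074377973, 0.11960133752068883]]
-5.843836196032937 [0.6219 0.1246 0.15  ]
tip [[0.7352262359827115, 0.1130594454198598]]
[[0.7352 0.1131 0.143 ]]
bear/bracket/glue [[0.41220344247042523, 0.1641311766307248], [0.41720959820856185, 0.10100125448208558], [0.3864609057851092, 0.03816775392405972], [0.4044154849890206, -0.026769119906791282]]
gl [[0.39782077261431525, -0.10812929174010077]]
```

```bash
cat >> h.py <<'E'
def Rt(yaw,tilt=0):
    a=np.radians(yaw);c,s=np.cos(a),np.sin(a);return R.from_matrix(np.array([[c,s,0],[s,-c,0],[0,0,-1]]))
def rel(pos,yaw,st=None,Rtgt=None):
    st=st or env.get_state();A=R.from_quat(st['tool_rot']);B=Rtgt or Rt(yaw)
    turn=(A.inv()*B).as_rotvec(degrees=True)/30
    d=B.inv().apply(np.array(pos)-st['ee_pos'])/.25
    print('t',st['time_s'],'pos',np.round(st['ee_pos'],4),'gap',round(st['finger_gap'],3),'F',np.round(st['ft_force'],1),'g',st['gripper_force'])
    print('turn',np.round(turn,3),'then shift',np.round(d,3),'|d|mm',np.linalg.norm(d)*250)
E
python3 -m jog '[[0,0,0,-0.04,0,0,0.256],[0,0,0,-0.04,0,0,0.256],[0,0,0,-0.04,0,0,0.256],[0,0,0,0,0,0,0.256],[0,0,0,0,0,0,0.256]]'
python3 -c "
from h import *
rel([.585,-.034,.30],-15.6)"
```

```text
time_s: 1.65
ee_pos: [0.2121, -0.5076, 0.2617]
tool_rot: [0.99, -0.139, 0.0, 0.0]
ft_force: [0.5, -0.4, -1.3]
finger_gap: 1.004
gripper_force: 0.0
t 1.65 pos [ 0.2121 -0.5076  0.2617] gap 1.004 F [ 0.5 -0.4 -1.3] g 0.0
turn [ 0.001 -0.001 -0.015] then shift [ 0.927 -2.226 -0.153] |d|mm 604.0081321530004
```

```bash
for i in 1 2 3; do python3 -m jog '[[0,0.062,-0.148,-0.01,0,0,0],[0,0.062,-0.148,-0.01,0,0,0],[0,0.062,-0.148,-0.01,0,0,0],[0,0.062,-0.148,-0.01,0,0,0],[0,0.062,-0.148,-0.01,0,0,0]]' >/dev/null; done
python3 -m jog '[[0,0,0,0,0,0,0],[0,0,0,0,0,0,0]]'
python3 - <<'E'
from h import *
p,st=shot('wrist','w1.png')
rel([.605,-.038,.20],-15.6,st)
for t in('motor','motor_center'):
    for q in optics.find_in(t,p)[:3]: print(t,np.round(q['position'],4),q['score'],proj(p,q['position'],st))
i=cv2.imread('pics/w1.png')
c=[(.605+R.from_euler('z',-15.6,degrees=True).apply([a*.02,b*.02115,0])[0],-.038+R.from_euler('z',-15.6,degrees=True).apply([a*.02,b*.02115,0])[1],.1723) for a,b in((1,1),(1,-1),(-1,-1),(-1,1))]
for X in c: cv2.circle(i,tuple(np.round(proj(p,X,st)).astype(int).tolist()),3,(0,0,255),1)
cv2.imwrite('pics/w1a.png',i)
E
```

```text
time_s: 3.35
ee_pos: [0.5698, -0.0918, 0.3005]
tool_rot: [0.996, -0.09, 0.001, -0.022]
ft_force: [-0.0, -0.6, 0.7]
finger_gap: 0.999
gripper_force: 0.0
t 3.35 pos [ 0.5698 -0.0918  0.3005] gap 0.999 F [-0.  -0.6  0.7] g 0.0
turn [-0.085  0.006  0.175] then shift [ 0.078 -0.245  0.402] |d|mm 119.27057228305475
motor [ 0.6127 -0.042   0.1726] 0.62 [264.01150779 156.06534793]
motor [0.3138 0.1364 0.0147] 0.49 [226.63446423 323.18099985]
motor_center [ 0.6124 -0.0401  0.1717] 0.8 [262.3480966  156.58091883]
motor_center [0.3193 0.1383 0.0152] 0.76 [224.70237067 320.98017879]
```

View pics/w1a.png

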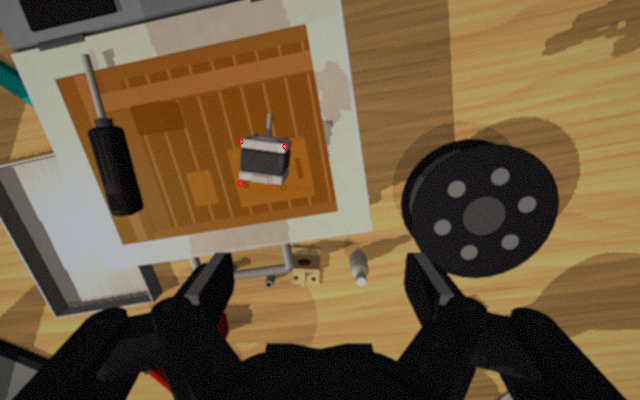

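```bash
python3 -m jog '[[0,0,0,0,-0.085,0.006,0.175],[0,0.024,-0.06,0.08,0,0,0],[0,0.024,-0.06,0.08,0,0,0],[0,0.024,-0.06,0.08,0,0,0],[0,0.024,-0.06,0.08,0,0,0]]' >/dev/null
python3 -m jog '[[0,0,0,0,0,0,0],[0,0,0,0,0,0,0]]'
python3 - <<'E'
from h import *
p,st=shot('wrist','w2.png')
for t in('motor','motor_center'):
    for q in optics.find_in(t,p)[:2]: print(t,np.round(q['position'],4),q['score'],proj(p,q['position'],st))
i=cv2.imread('pics/w2.png')
def box(x,y,yaw,z,col):
  r=R.from_euler('z',yaw,degrees=True)
  for a,b in((1,1),(1,-1),(-1,-1),(-1,1)):
    X=np.array([x,y,z])+r.apply([a*.02,b*.02115,0]); cv2.circle(i,tuple(np.round(proj(p,X,st)).astype(int).tolist()),3,col,1)
box(.609,-.04,-15.6,.1723,(0,0,255))
cv2.imwrite('pics/w2a.png',i)
rel([.609,-.040,.132],-15.6,st)
E
```

```text
time_s: 4.2
ee_pos: [0.593, -0.0937, 0.2234]
tool_rot: [0.996, -0.088, 0.002, -0.022]
ft_force: [0.4, 0.5, 0.9]
finger_gap: 1.004
gripper_force: 0.0
motor [ 0.6136 -0.0436  0.1699] 0.72 [247.66164273 202.75840669]
motor [ 0.2656 -0.2524  0.0424] 0.65 [476.67515922 385.45735088]
motor_center [ 0.2637 -0.2547  0.0413] 0.65 [478.02981978 385.62800431]
motor_center [ 0.6165 -0.0406  0.1707] 0.58 [242.29696649 199.91558942]
t 4.2 pos [ 0.593  -0.0937  0.2234] gap 1.004 F [0.4 0.5 0.9] g 0.0
turn [-0.084  0.005  0.183] then shift [ 0.004 -0.224  0.366] |d|mm 107.18337921191122
```

View pics/w2a.png

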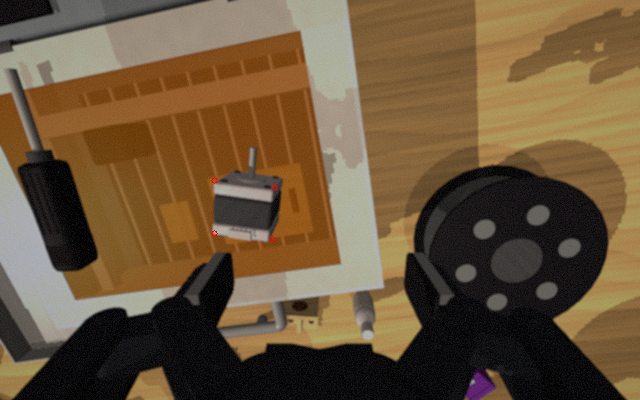

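```bash
python3 -c "
from h import *
s=env.get_state();print(np.round(s['qpos'],3),np.round(s['dq'],3),s['tool_rot'],s['time_s'],np.round(s['joint_efforts'],1))"; python3 -m jog '[[0,0,-0.04,0,0,0,0]]';python3 -c "
from h import *
s=env.get_state();print(np.round(s['qpos'],3),np.round(s['dq'],3),s['tool_rot'])"
```

```text
[-0.178  0.207  0.297  1.658  0.044  3.141] [ 0.001  0.004 -0.002 -0.004  0.001  0.   ] [ 0.99585995 -0.08817222  0.00292282 -0.02191081] 4.35 [  0.1 -59.   46.   -0.    0.1  -0. ]
time_s: 4.45
ee_pos: [0.5947, -0.0884, 0.2244]
tool_rot: [0.996, -0.084, 0.003, -0.024]
ft_force: [-0.2, -0.4, -1.3]
finger_gap: 1.003
gripper_force: 0.0
[-0.17   0.208  0.298  1.659  0.048  3.141] [0.087 0.01  0.01  0.008 0.041 0.002] [ 0.99614626 -0.08441314  0.00278125 -0.02365005]
```

```bash
for i in 1 2 3 4; do python3 -m jog '[[0,0,0,0,0,0,-0.285],[0,0,0,0,0,0,-0.285],[0,0,0,0,0,0,-0.285],[0,0,0,0,0,0,-0.285],[0,0,0,0,0,0,-0.285]]' >/dev/null; done
python3 -c "
from h import *
rel([.611,-.041,.22],164.4)
s=env.get_state();print(np.round(s['qpos'],3))"
```

```text
t 6.45 pos [ 0.5948 -0.0876  0.2239] gap 0.998 F [-0.3  0.4  0.1] g 0.0
turn [ 0.091 -0.01  -0.089] then shift [-0.012  0.197  0.016] |d|mm 49.51584151884841
[-0.169  0.209  0.298  1.659  0.048  0.15 ]
```

```bash
python3 -m jog '[[0,0,0,0,0.091,-0.01,-0.089],[0,0,0.065,0.005,0,0,0],[0,0,0.065,0.005,0,0,0],[0,-0.012,0.065,0.005,0,0,0],[0,0,0,0,0,0,0]]' >/dev/null
python3 -m jog '[[0,0,0,0,0,0,0]]'
python3 - <<'E'
from h import *
p,st=shot('wrist','w3.png')
print('cam',cam(p,st)[:3,3],cam(p,st)[:3,2])
for t in('motor','motor_center'):
    for q in optics.find_in(t,p)[:2]: print(t,np.round(q['position'],4),q['score'],proj(p,q['position'],st))
i=cv2.imread('pics/w3.png')
def box(x,y,yaw,z,col):
  r=R.from_euler('z',yaw,degrees=True)
  for a,b in((1,1),(1,-1),(-1,-1),(-1,1)):
    X=np.array([x,y,z])+r.apply([a*.02,b*.02115,0]); cv2.circle(i,tuple(np.round(proj(p,X,st)).astype(int).tolist()),3,col,1)
box(.609,-.04,-15.6,.1723,(0,0,255))
cv2.imwrite('pics/w3a.png',i)
rel([.611,-.041,.132],164.4,st)
E
```

```text
time_s: 7.05
ee_pos: [0.6111, -0.0409, 0.2192]
tool_rot: [0.138, 0.99, 0.0, -0.001]
ft_force: [-0.3, 0.2, 0.8]
finger_gap: 1.001
gripper_force: 0.0
cam [ 0.53845097 -0.02074213  0.3630744 ] [ 0.28235909 -0.07975173 -0.95598797]
motor [ 0.6063 -0.0405  0.1713] 0.68 [317.97106624 216.44173703]
motor [0.6202 0.1179 0.1525] 0.25 [532.5415859  168.63161863]
motor_center [ 0.6012 -0.0377  0.1727] 0.71 [319.84849638 209.37658291]
t 7.05 pos [ 0.6111 -0.0409  0.2192] gap 1.001 F [-0.3  0.2  0.8] g 0.0
turn [-0.    -0.003 -0.011] then shift [ 0.    -0.001  0.349] |d|mm 87.1802523266972
```

View pics/w3a.png

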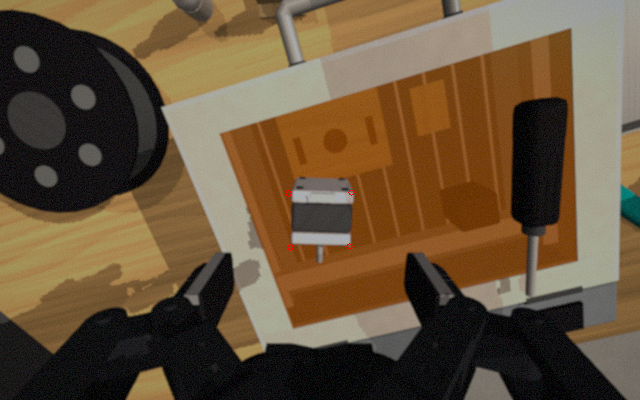

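```bash
python3 -m jog '[[0,0.014,0.005,0.1,0,0,0],[0,0,0,0.1,0,0,0],[0,0,0,0.1,0,0,0],[0,0,0,0.044,0,0,0],[0,0,0,0,0,0,0]]'
python3 -m jog '[[1,0,0,0,0,0,0],[1,0,0,0,0,0,0],[1,0,0,0,0,0,0],[1,0,0,0,0,0,0],[1,0,0,0,0,0,0]]'
python3 -m jog '[[1,0,0,0,0,0,0],[1,0,0,0,0,0,0],[1,0,0,0,0,0,0]]'
```

```text
time_s: 7.7
ee_pos: [0.607, -0.0399, 0.1321]
tool_rot: [0.139, 0.99, -0.0, -0.002]
ft_force: [-0.5, -0.8, 0.6]
finger_gap: 0.998
gripper_force: 0.0
time_s: 8.2
ee_pos: [0.6084, -0.0396, 0.1349]
tool_rot: [0.139, 0.99, 0.0, 0.001]
ft_force: [0.4, -0.1, 5.8]
finger_gap: 0.488
gripper_force: 61.5
time_s: 8.5
ee_pos: [0.6084, -0.0396, 0.135]
tool_rot: [0.139, 0.99, 0.0, 0.001]
ft_force: [-1.0, 0.2, 5.0]
finger_gap: 0.489
gripper_force: 61.5
```

```bash
python3 -m jog '[[1,0,0,-0.02,0,0,0],[1,0,0,-0.06,0,0,0],[1,0,0,-0.1,0,0,0],[1,0,0,-0.12,0,0,0],[1,0,0,-0.04,0,0,0]]' 
python3 -m jog '[[1,0,0,0,0,0,-0.15],[1,0,0,0,0,0,-0.15],[1,0,0,0,0,0,-0.15],[1,0,0,0,0,0,-0.137],[1,0,0,0,0,0,0]]' 
python3 -c "
from h import *
rel([.570,.298,.21],182)"
```

```text
time_s: 9.0
ee_pos: [0.6087, -0.0396, 0.2224]
tool_rot: [0.139, 0.99, 0.0, 0.001]
ft_force: [0.4, -0.4, -3.4]
finger_gap: 0.489
gripper_force: 61.0
time_s: 9.5
ee_pos: [0.6078, -0.0396, 0.218]
tool_rot: [-0.015, 1.0, 0.0, -0.001]
ft_force: [-0.5, 0.4, -3.6]
finger_gap: 0.489
gripper_force: 61.0
t 9.5 pos [ 0.6078 -0.0396  0.218 ] gap 0.489 F [-0.5  0.4 -3.6] g 61.01966598072863
turn [ 0.    -0.004 -0.01 ] then shift [0.104 1.355 0.032] |d|mm 339.81971775262855
```

```bash
for i in 1 2; do python3 -m jog '[[1,0.01,0.135,0.003,0,0,0],[1,0.01,0.135,0.003,0,0,0],[1,0.01,0.135,0.003,0,0,0],[1,0.01,0.135,0.003,0,0,0],[1,0.01,0.135,0.003,0,0,0]]' >/dev/null; done
python3 -m jog '[[1,0,0,0,0,0,0],[1,0,0,0,0,0,0]]' >/dev/null
python3 - <<'E'
from h import *
p,st=shot('wrist','w4.png')
rel([.570,.298,.020],182,st)
rel([.570,.298,.008],182,st)
i=cv2.imread('pics/w4.png')
r=R.from_euler('z',2,degrees=True)
for z,h,w in((.03,.135,.095),(.003,.132,.092)):
  for a,b in((1,1),(1,-1),(-1,-1),(-1,1)):
    X=np.array([.5187,.3366,z])+r.apply([a*h,b*w,0]); cv2.circle(i,tuple(np.round(proj(p,X,st)).astype(int).tolist()),3,(0,0,255),1)
cv2.imwrite('pics/w4a.png',i)
E
```

```text
t 10.7 pos [0.5729 0.2977 0.2104] gap 0.488 F [-0.2  0.2 -2.8] g 61.7197027440875
turn [-0.001 -0.004 -0.012] then shift [0.012 0.002 0.762] |d|mm 190.42728960052187
t 10.7 pos [0.5729 0.2977 0.2104] gap 0.488 F [-0.2  0.2 -2.8] g 61.7197027440875
turn [-0.001 -0.004 -0.012] then shift [0.012 0.002 0.81 ] |d|mm 202.42595951294422
```

View pics/w4a.png

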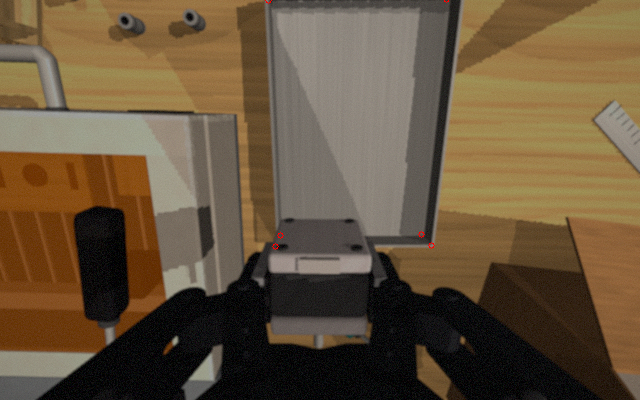

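```bash
python3 -m jog '[[1,0.012,0,0.12,0,0,-0.012],[1,0,0,0.16,0,0,0],[1,0,0,0.18,0,0,0],[1,0,0,0.18,0,0,0],[1,0,0,0.1,0,0,0]]' 
python3 -m jog '[[1,0,0,0.02,0,0,0],[1,0,0,0.02,0,0,0],[1,0,0,0.01,0,0,0],[1,0,0,0,0,0,0]]'
```

```text
time_s: 11.25
ee_pos: [0.5686, 0.2946, 0.022]
tool_rot: [-0.016, 1.0, -0.001, -0.003]
ft_force: [-0.4, 0.2, -2.5]
finger_gap: 0.491
gripper_force: 61.7
time_s: 11.65
ee_pos: [0.5709, 0.2971, 0.0151]
tool_rot: [-0.017, 1.0, 0.001, 0.0]
ft_force: [-0.4, 0.8, -2.9]
finger_gap: 0.49
gripper_force: 61.7
```

```bash
python3 -m jog '[[1,0,0,0.012,0,0,0],[1,0,0,0,0,0,0]]' | egrep 'pos|ft'
python3 -m jog '[[1,0,0,0.008,0,0,0],[1,0,0,0,0,0,0]]'| egrep 'pos|ft'
python3 -m jog '[[1,0,0,0.008,0,0,0],[1,0,0,0,0,0,0]]'| egrep 'pos|ft'
```

```text
ee_pos: [0.5702, 0.2971, 0.011]
ft_force: [-0.5, -0.2, -3.0]
ee_pos: [0.5699, 0.297, 0.0084]
ft_force: [0.0, 0.1, -3.3]
ee_pos: [0.57, 0.2971, 0.008]
ft_force: [-4.2, -2.1, 7.4]
```

Contact at the expected height; release partly and back out.

```bash
python3 -m jog '[[0.36,0,0,0,0,0,0],[0.36,0,0,0,0,0,0],[0.34,0,0,0,0,0,0]]'
python3 -m jog '[[0.34,0,0,-0.04,0,0,0],[0.34,0,0,-0.12,0,0,0],[0.34,0,0,-0.18,0,0,0],[0.2,0,0,-0.2,0,0,0],[0,0,0,-0.2,0,0,0]]'
python3 -m jog '[[0,0,0,-0.15,0,0,0],[0,0,0,0,0,0,0]]' >/dev/null
python3 - <<'E'
from h import *
p,st=shot('wrist','w5.png')
rel([.622,.122,.23],174.2,st)
for n,q in((t,q) for t in('driver','driver_butt','driver_tip','motor') for q in optics.find_in(t,p)[:2]): print(n,np.round(q['position'],4),q['score'],proj(p,q['position'],st))
E
```

```text
time_s: 12.55
ee_pos: [0.5701, 0.297, 0.0065]
tool_rot: [-0.018, 1.0, 0.0, -0.001]
ft_force: [-0.4, 0.4, -0.7]
finger_gap: 0.658
gripper_force: 0.0
time_s: 13.05
ee_pos: [0.5698, 0.2967, 0.1941]
tool_rot: [-0.017, 1.0, 0.0, -0.0]
ft_force: [1.0, 0.3, -0.0]
finger_gap: 0.945
gripper_force: 0.0
t 13.25 pos [0.5715 0.2976 0.2366] gap 1.001 F [0.8 0.2 1.2] g 0.0
turn [0.009 0.014 0.26 ] then shift [-0.272 -0.678  0.026] |d|mm 182.8511938431777
driver [0.7511 0.3253 0.028 ] 0.72 [333.31780435 298.68545682]
driver [0.6176 0.1349 0.1524] 0.69 [127.04543155 250.67492693]
driver_butt [0.7525 0.3299 0.0253] 0.72 [336.40184794 298.42587743]
driver_butt [0.6159 0.1337 0.1561] 0.68 [122.57180814 250.86572637]
driver_tip [0.7547 0.3228 0.0285] 0.82 [331.44061932 301.02940639]
driver_tip [0.6177 0.1286 0.1538] 0.73 [118.58876619 251.33269408]
motor [0.5687 0.2982 0.0446] 0.63 [318.70060309 173.84359389]
```

View pics/w5.png

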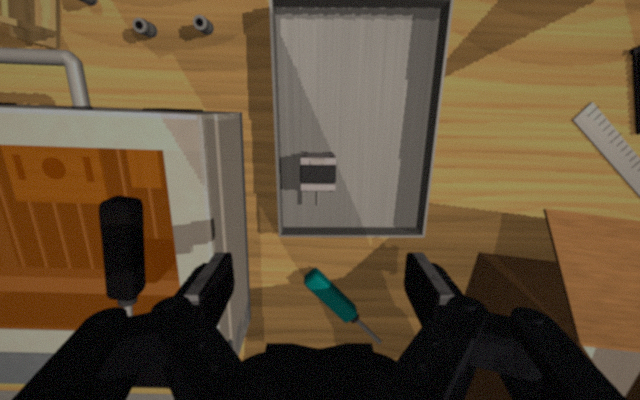

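```bash
python3 -m jog '[[0,0,0,0,0.009,0.014,0.26],[0,-0.068,-0.17,0.005,0,0,0],[0,-0.068,-0.17,0.005,0,0,0],[0,-0.068,-0.17,0.005,0,0,0],[0,-0.068,-0.17,0.005,0,0,0]]' >/dev/null
python3 -m jog '[[0,0,0,0,0,0,0],[0,0,0,0,0,0,0]]' >/dev/null
python3 - <<'E'
from h import *
p,st=shot('wrist','w6.png')
rel([.622,.124,.137],174.2,st)
for n,q in((t,q) for t in('driver','driver_butt','driver_tip') for q in optics.find_in(t,p)[:1]): print(n,np.round(q['position'],4),q['score'],proj(p,q['position'],st))
i=cv2.imread('pics/w6.png')
r=R.from_euler('z',-5.8,degrees=True)
for a,b in((1,1),(1,-1),(-1,-1),(-1,1)):
    X=np.array([.622,.124,.15])+r.apply([a*.0475,b*.013,0]); cv2.circle(i,tuple(np.round(proj(p,X,st)).astype(int).tolist()),3,(0,0,255),1)
cv2.imwrite('pics/w6a.png',i)
E
```

```text
t 14.2 pos [0.6204 0.1197 0.223 ] gap 1.0 F [-0.1  0.8  0.4] g 0.0
turn [-0.011 -0.02  -0.004] then shift [-0.004  0.018  0.344] |d|mm 86.15064029139513
driver [0.6241 0.1278 0.1567] 0.95 [330.63465817 218.23851039]
driver_butt [0.6255 0.1247 0.1561] 0.79 [326.75475071 220.0611236 ]
driver_tip [0.6239 0.1213 0.1499] 0.78 [322.09123626 215.8161656 ]
```

View pics/w6a.png

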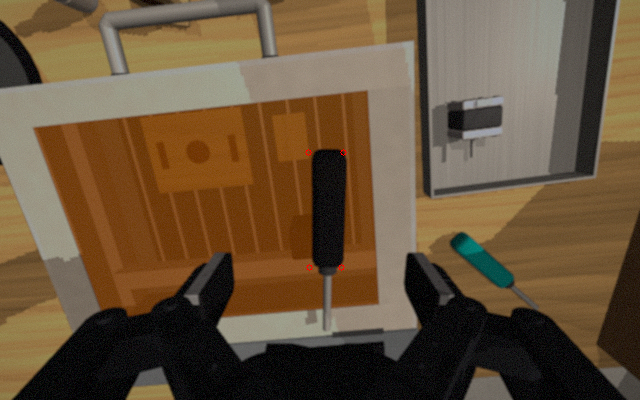

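```bash
python3 -m jog '[[0,-0.004,0.026,0.1,-0.011,-0.02,-0.004],[0,0,0,0.12,0,0,0],[0,0,0,0.1,0,0,0],[0,0,0,0.042,0,0,0],[0,0,0,0,0,0,0]]'| egrep 'pos|ft'
for i in 1 2; do python3 -m jog '[[1,0,0,0,0,0,0],[1,0,0,0,0,0,0],[1,0,0,0,0,0,0],[1,0,0,0,0,0,0],[1,0,0,0,0,0,0]]'; done
python3 -m jog '[[1,0,0,-0.02,0,0,0],[1,0,0,-0.06,0,0,0],[1,0,0,-0.1,0,0,0],[1,0,0,-0.12,0,0,0],[1,0,0,-0.04,0,0,0]]' 
python3 -c "
from h import *
rel([.487,.383,.21],182)"
```

```text
ee_pos: [0.6213, 0.1279, 0.1324]
ft_force: [-0.7, -0.1, 0.1]
time_s: 15.4
ee_pos: [0.6227, 0.1272, 0.1348]
tool_rot: [0.05, 0.999, 0.0, 0.002]
ft_force: [-0.8, -1.2, 5.7]
finger_gap: 0.287
gripper_force: 60.5
time_s: 15.9
ee_pos: [0.6227, 0.1272, 0.1348]
tool_rot: [0.05, 0.999, 0.0, 0.002]
ft_force: [-0.7, 0.4, 6.6]
finger_gap: 0.288
gripper_force: 60.5
time_s: 16.4
ee_pos: [0.6228, 0.1273, 0.2229]
tool_rot: [0.05, 0.999, 0.001, 0.003]
ft_force: [-0.2, -0.3, -1.1]
finger_gap: 0.29
gripper_force: 59.5
t 16.4 pos [0.6228 0.1273 0.2229] gap 0.29 F [-0.2 -0.3 -1.1] g 59.52976584434509
turn [ 0.003  0.012 -0.256] then shift [0.507 1.041 0.052] |d|mm 289.77608653764713
```

```bash
python3 -m jog '[[1,0,0,0,0.003,0.012,-0.128],[1,0,0,0,0,0,-0.128],[1,0.056,0.115,0.006,0,0,0],[1,0.056,0.115,0.006,0,0,0],[1,0.056,0.115,0.006,0,0,0]]' >/dev/null
python3 -m jog '[[1,0.056,0.115,0.006,0,0,0],[1,0.056,0.115,0.006,0,0,0],[1,0.056,0.115,0.006,0,0,0],[1,0.056,0.115,0.006,0,0,0],[1,0.056,0.115,0.006,0,0,0]]' >/dev/null
python3 -m jog '[[1,0.056,0.115,0.006,0,0,0],[1,0,0,0,0,0,0],[1,0,0,0,0,0,0]]' >/dev/null
python3 - <<'E'
from h import *
p,st=shot('wrist','w7.png')
rel([.487,.383,.020],182,st)
E
```

```text
t 17.7 pos [0.4867 0.3817 0.2052] gap 0.288 F [-0.4 -0.7 -0.5] g 59.501489996910095
turn [-0.003 -0.009  0.003] then shift [-0.001  0.005  0.741] |d|mm 185.23139547500057
```

View pics/w7.png

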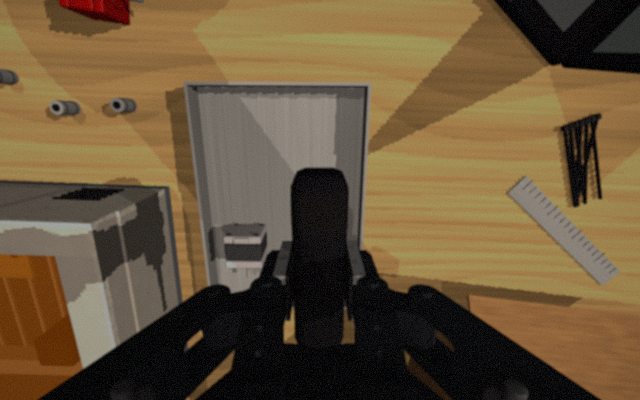

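```bash
python3 -m jog '[[1,0,0,0.12,0,0,0],[1,0,0,0.16,0,0,0],[1,0,0,0.18,0,0,0],[1,0,0,0.18,0,0,0],[1,0,0,0.08,0,0,0]]' |egrep 'pos|ft'
python3 -m jog '[[1,0,0,0.02,0,0,0],[1,0,0,0.015,0,0,0],[1,0,0,0,0,0,0]]'|egrep 'pos|ft'
python3 -m jog '[[1,0,0,0.012,0,0,0],[1,0,0,0,0,0,0]]' | egrep 'pos|ft'
python3 -m jog '[[1,0,0,0.008,0,0,0],[1,0,0,0,0,0,0]]'| egrep 'pos|ft'
```

```text
ee_pos: [0.4852, 0.3785, 0.021]
ft_force: [0.3, -0.0, -0.9]
ee_pos: [0.4872, 0.3812, 0.0181]
ft_force: [-0.7, 0.2, -0.2]
ee_pos: [0.4867, 0.3815, 0.0148]
ft_force: [-0.1, -0.5, -1.7]
ee_pos: [0.4863, 0.3812, 0.0119]
ft_force: [-1.2, -0.9, -1.0]
```

```bash
python3 -m jog '[[1,0,0,0.008,0,0,0],[1,0,0,0,0,0,0]]' | egrep 'pos|ft'
python3 -m jog '[[1,0,0,0.007,0,0,0],[1,0,0,0,0,0,0]]'| egrep 'pos|ft'
```

```text
ee_pos: [0.4861, 0.3811, 0.0096]
ft_force: [-0.2, -0.2, -0.7]
ee_pos: [0.4863, 0.3813, 0.0082]
ft_force: [-0.5, 0.2, -1.1]
```

```bash
python3 -m jog '[[1,0,0,0.004,0,0,0],[1,0,0,0,0,0,0]]' | egrep 'pos|ft'
python3 -m jog '[[1,0,0,0.003,0,0,0],[1,0,0,0,0,0,0]]'| egrep 'pos|ft'
```

```text
ee_pos: [0.4863, 0.3813, 0.0079]
ft_force: [-3.1, -0.8, 6.3]
ee_pos: [0.4863, 0.3813, 0.0078]
ft_force: [-5.4, -2.9, 10.2]
```

```bash
python3 -m jog '[[0.5,0,0,0,0,0,0],[0.5,0,0,0,0,0,0],[0.5,0,0,0,0,0,0]]'
python3 -m jog '[[0.5,0,0,-0.04,0,0,0],[0.5,0,0,-0.12,0,0,0],[0.5,0,0,-0.18,0,0,0],[0.5,0,0,-0.2,0,0,0],[0.5,0,0,-0.2,0,0,0]]' |egrep 'pos|ft'
python3 -m jog '[[0.65,0,0,-0.15,0,0,0.28],[0.65,0,0,0,0,0,0.28],[0.65,0,0,0,0,0,0.28],[0.65,0,0,0,0,0,0.28],[0.65,0,0,0,0,0,0.28]]' >/dev/null
python3 -m jog '[[0.65,0,0,0,0,0,0.28],[0.65,0,0,0,0,0,0.28],[0.65,0,0,0,0,0,0.28],[0.65,0,0,0,0,0,0.28],[0.65,0,0,0,0,0,0.28]]' >/dev/null
python3 - <<'E'
from h import *
p,_=shot('top','top3.png')
rel([.464,.032,.20],90.6)
i=cv2.imread('pics/top3.png')[60:255,120:380]
cv2.imwrite('pics/c3.png',cv2.resize(i,None,fx=3,fy=3,interpolation=cv2.INTER_CUBIC))
E
```

```text
time_s: 20.05
ee_pos: [0.4862, 0.3811, 0.0061]
tool_rot: [-0.017, 1.0, -0.0, -0.002]
ft_force: [0.2, -0.2, 0.1]
finger_gap: 0.501
gripper_force: 0.0
ee_pos: [0.4866, 0.381, 0.1939]
ft_force: [0.9, 0.6, -0.2]
t 21.6 pos [0.4871 0.3813 0.2295] gap 0.347 F [-0.1 -1.2 -0.2] g 0.0
turn [-0.007  0.001  0.218] then shift [-1.396 -0.107  0.118] |d|mm 351.34209554220206
```

View pics/c3.png

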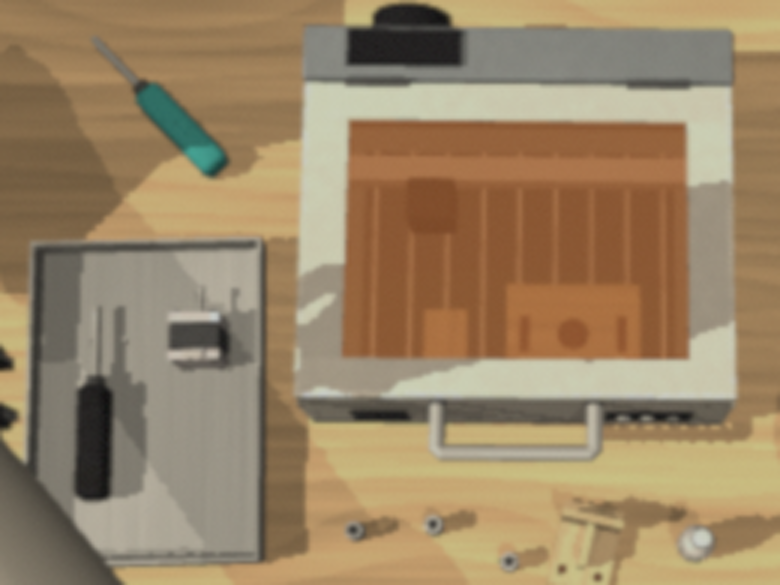

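```bash
python3 -m jog '[[0.65,0,0,0,0,0,0.218],[0.65,-0.155,-0.012,0.013,0,0,0],[0.65,-0.155,-0.012,0.013,0,0,0],[0.65,-0.155,-0.012,0.013,0,0,0],[0.65,-0.155,-0.012,0.013,0,0,0]]' >/dev/null
python3 -m jog '[[0.65,-0.155,-0.012,0.013,0,0,0],[0.65,-0.155,-0.012,0.013,0,0,0],[0.65,-0.155,-0.012,0.013,0,0,0],[0.65,-0.155,-0.012,0.013,0,0,0],[0.65,-0.155,-0.012,0.013,0,0,0]]' >/dev/null
python3 -m jog '[[0.65,0,0,0,0,0,0],[0.65,0,0,0,0,0,0]]' >/dev/null
python3 - <<'E'
from h import *
p,st=shot('wrist','w8.png')
rel([.464,.032,.097],90.6,st)
print(np.round(st['qpos'],2))
g=cv2.GaussianBlur(cv2.cvtColor(p['pixels'],cv2.COLOR_RGB2GRAY),(3,3),0)
hsv=cv2.cvtColor(p['pixels'],cv2.COLOR_RGB2HSV)
for y in(-.01,.01,.03,.05,.07):
    xs=np.arange(.444,.486,.002);u=[proj(p,[x,y,.115],st) for x in xs]
    print(y,np.round(u[10]),[int(hsv[int(round(b)),int(round(a)),1]) if 0<=a<640 and 0<=b<400 else -1 for a,b in u])
E
```

```text
t 22.8 pos [0.469  0.0314 0.2006] gap 0.351 F [-0.2  0.4 -0.4] g 0.0
turn [-0.006  0.001  0.029] then shift [ 0.002 -0.02   0.414] |d|mm 103.73696486469217
[ 0.07 -0.11 -0.08  1.61 -0.    1.61]
-0.01 [313. 251.] [255, 146, 149, 143, 133, 133, 126, 61, 31, 29, 34, 34, 25, 119, 117, 127, 133, 127, 139, 128, 148]
0.01 [313. 229.] [139, 136, 143, 131, 136, 138, 134, 73, 26, 28, 33, 30, 29, 123, 126, 126, 126, 138, 137, 140, 148]
0.03 [314. 207.] [127, 125, 135, 150, 143, 147, 138, 93, 37, 31, 32, 27, 28, 120, 118, 126, 133, 132, 138, 129, 121]
0.05 [314. 183.] [139, 146, 138, 135, 129, 134, 139, 63, 40, 28, 32, 26, 29, 128, 122, 128, 138, 136, 144, 133, 132]
0.07 [315. 158.] [136, 141, 143, 142, 136, 139, 146, 74, 30, 31, 34, 31, 26, 123, 142, 147, 141, 147, 143, 137, 146]
```

```bash
python3 -m jog '[[0.65,0.002,-0.021,0.08,-0.006,0,0.045],[0.65,0,0,0.12,0,0,0],[0.65,0,0,0.12,0,0,0],[0.65,0,0,0.07,0,0,0],[0.65,0,0,0.024,0,0,0]]'| egrep 'pos|ft'
python3 -m jog '[[0.65,0,0,0,0,0,0],[0.65,0,0,0,0,0,0]]'| egrep 'pos|ft|rot'
for i in 1 2; do python3 -m jog '[[1,0,0,0,0,0,0],[1,0,0,0,0,0,0],[1,0,0,0,0,0,0],[1,0,0,0,0,0,0],[1,0,0,0,0,0,0]]'; done
```

```text
ee_pos: [0.4626, 0.0335, 0.0948]
ft_force: [0.2, -0.2, -0.4]
ee_pos: [0.4641, 0.0329, 0.0977]
tool_rot: [0.706, 0.708, -0.0, 0.0]
ft_force: [0.2, -0.2, 0.2]
time_s: 24.05
ee_pos: [0.464, 0.0325, 0.0979]
tool_rot: [0.706, 0.708, 0.0, 0.0]
ft_force: [-1.2, 1.4, 5.2]
finger_gap: 0.118
gripper_force: 58.6
time_s: 24.55
ee_pos: [0.464, 0.0325, 0.0979]
tool_rot: [0.706, 0.708, 0.0, 0.0]
ft_force: [-2.2, 1.4, 6.7]
finger_gap: 0.11
gripper_force: 58.6
```

```bash
python3 -m jog '[[1,0,0,-0.036,0,0,0],[1,0,0.001,-0.036,0,0,0],[1,0,0.002,-0.036,0,0,0],[1,0,0.003,-0.036,0,0,0],[1,0,0.005,-0.036,0,0,0]]'
python3 -m jog '[[1,0,0.006,-0.036,0,0,0],[1,0,0.007,-0.036,0,0,0],[1,0,0.008,-0.036,0,0,0],[1,0,0.009,-0.035,0,0,0],[1,0,0.01,-0.035,0,0,0]]'
```

```text
time_s: 25.05
ee_pos: [0.4664, 0.0325, 0.1424]
tool_rot: [0.706, 0.708, -0.001, -0.0]
ft_force: [3.5, 3.4, -5.5]
finger_gap: 0.114
gripper_force: 58.4
time_s: 25.55
ee_pos: [0.4757, 0.0325, 0.1866]
tool_rot: [0.706, 0.708, -0.001, -0.001]
ft_force: [-2.4, 3.5, -3.3]
finger_gap: 0.114
gripper_force: 58.5
```

```bash
python3 -m jog '[[1,0,0.011,-0.035,0,0,0],[1,0,0.012,-0.034,0,0,0],[1,0,0.013,-0.034,0,0,0],[1,0,0.015,-0.033,0,0,0],[1,0,0.016,-0.033,0,0,0]]'
python3 -m jog '[[1,0,0.017,-0.032,0,0,0],[1,0,0.018,-0.032,0,0,0],[1,0,0.018,-0.031,0,0,0],[1,0,0.019,-0.031,0,0,0],[1,0,0.02,-0.03,0,0,0]]'
```

```text
time_s: 26.05
ee_pos: [0.4916, 0.0325, 0.229]
tool_rot: [0.706, 0.708, -0.002, -0.001]
ft_force: [-10.9, 3.4, 0.1]
finger_gap: 0.113
gripper_force: 58.6
time_s: 26.55
ee_pos: [0.5138, 0.0325, 0.2688]
tool_rot: [0.706, 0.708, -0.002, -0.001]
ft_force: [-15.1, 3.0, 4.6]
finger_gap: 0.116
gripper_force: 58.5
```

```bash
python3 -m jog '[[1,0,0.018,-0.03,0,0,0],[1,0,0.019,-0.029,0,0,0],[1,0,0.021,-0.028,0,0,0],[1,0,0.022,-0.027,0,0,0],[1,0,0.023,-0.026,0,0,0]]'
python3 -m jog '[[1,0,0,0,0,0,0],[1,0,0,0,0,0,0],[1,0,0,0,0,0,0]]'
python3 - <<'E'
from h import *
st=env.get_state();d=np.array(st['ee_pos'])-[.464,.0325,.0979]
# angle from chord of bar displacement (radius .29004)
ch=np.hypot(d[0],d[2]);print('chord deg',np.degrees(2*np.arcsin(ch/2/.29004)),'dir',np.degrees(np.arctan2(d[0],d[2])), 'from z',np.degrees(np.arcsin((d[2]-.005)/.29004))+.99)
p,_=shot('scene','s9.png');q,_=shot('top','t9.png')
for pp in(p,q):
  for t in('lid_bar','lid'):
    try:
      for r in optics.find_in(t,pp)[:2]: print(t,np.round(r['position'],4),round(r['score'],2))
    except Exception as e: print(e)
E
```

```text
time_s: 27.05
ee_pos: [0.5408, 0.0325, 0.3036]
tool_rot: [0.706, 0.708, -0.001, -0.001]
ft_force: [-8.5, 2.0, 1.8]
finger_gap: 0.111
gripper_force: 58.6
time_s: 27.35
ee_pos: [0.5408, 0.0325, 0.3039]
tool_rot: [0.706, 0.708, -0.001, -0.0]
ft_force: [-8.9, 2.6, 4.6]
finger_gap: 0.117
gripper_force: 59.2
chord deg 44.54066023031346 dir 20.4538692153212 from z 44.85240763040256
lid_bar [0.6679 0.0139 0.2116] 0.93
lid [0.6733 0.0159 0.2137] 0.86
lid_bar [ 0.6227 -0.0688  0.2568] 0.59
lid [ 0.6229 -0.068   0.2571] 0.57
lid [0.5679 0.2951 0.0432] 0.44
```

```bash
python3 - <<'E'
from h import *
st=env.get_state()
for n in('scene','top'):
    p=optics.capture(n)
    g=cv2.GaussianBlur(cv2.cvtColor(p['pixels'],cv2.COLOR_RGB2GRAY).astype(np.float32),(3,3),0)
    G=np.hypot(cv2.Sobel(g,5,1,0),cv2.Sobel(g,5,0,1))
    out=[]
    for th in np.arange(40,50.1,.5):
        c,s=np.cos(np.radians(th)),np.sin(np.radians(th))
        W=lambda a,y,h:[.754-a*c+h*s,y,.12+a*s+h*c]
        L=[W(.25,y,.01) for y in np.linspace(-.13,.195,120)]+[W(a,y,.01) for a in np.linspace(.03,.25,60) for y in(-.1375,.2005)]
        uv=np.array([proj(p,X) for X in L],np.float32)
        v=cv2.remap(G,uv[:,0].reshape(-1,1),uv[:,1].reshape(-1,1),cv2.INTER_LINEAR).ravel()
        out.append((th,round(float(v[:120].mean())),round(float(v[120:].mean()))))
    print(n,out)
E
```

```text
scene [(np.float64(40.0), 45, 71), (np.float64(40.5), 58, 71), (np.float64(41.0), 74, 71), (np.float64(41.5), 92, 72), (np.float64(42.0), 109, 78), (np.float64(42.5), 121, 92), (np.float64(43.0), 129, 112), (np.float64(43.5), 131, 136), (np.float64(44.0), 130, 156), (np.float64(44.5), 126, 167), (np.float64(45.0), 121, 168), (np.float64(45.5), 115, 162), (np.float64(46.0), 110, 154), (np.float64(46.5), 106, 149), (np.float64(47.0), 102, 146), (np.float64(47.5), 100, 145), (np.float64(48.0), 98, 142), (np.float64(48.5), 97, 138), (np.float64(49.0), 96, 133), (np.float64(49.5), 95, 127), (np.float64(50.0), 94, 121)]
top [(np.float64(40.0), 16, 43), (np.float64(40.5), 15, 44), (np.float64(41.0), 16, 45), (np.float64(41.5), 17, 44), (np.float64(42.0), 17, 43), (np.float64(42.5), 18, 41), (np.float64(43.0), 25, 39), (np.float64(43.5), 29, 37), (np.float64(44.0), 28, 35), (np.float64(44.5), 22, 33), (np.float64(45.0), 17, 31), (np.float64(45.5), 16, 29), (np.float64(46.0), 18, 28), (np.float64(46.5), 25, 26), (np.float64(47.0), 34, 25), (np.float64(47.5), 35, 23), (np.float64(48.0), 30, 23), (np.float64(48.5), 28, 22), (np.float64(49.0), 28, 21), (np.float64(49.5), 28, 21), (np.float64(50.0), 28, 20)]
```

```bash
python3 -m jog '[[1,0,0.003,-0.006,0,0,0],[1,0,0.003,-0.006,0,0,0],[1,0,0,0,0,0,0],[1,0,0,0,0,0,0],[1,0,0,0,0,0,0]]'
python3 -m jog '[[1,0,0,0,0,0,0],[1,0,0,0,0,0,0],[1,0,0,0,0,0,0],[1,0,0,0,0,0,0],[1,0,0,0,0,0,0]]'
python3 - <<'E'
from h import *
p=optics.capture('top')
for t in('motor','driver','bearing_a','bracket','glue'):
    print(t,[(np.round(r['position'],3).tolist(),round(r['score'],2)) for r in optics.find_in(t,p)[:3]])
E
```

```text
time_s: 28.25
ee_pos: [0.5429, 0.0325, 0.3062]
tool_rot: [0.706, 0.708, -0.001, -0.0]
ft_force: [-5.6, 1.9, 1.7]
finger_gap: 0.114
gripper_force: 58.9
time_s: 28.75
ee_pos: [0.5429, 0.0325, 0.3062]
tool_rot: [0.706, 0.708, -0.001, -0.0]
ft_force: [-5.3, 2.2, 2.3]
finger_gap: 0.113
gripper_force: 58.9
motor [([0.261, -0.249, 0.039], 0.86), ([0.566, 0.295, 0.042], 0.78), ([0.309, 0.165, 0.046], 0.76)]
driver [([0.758, 0.324, 0.025], 0.96), ([0.494, 0.379, 0.025], 0.59)]
bearing_a []
bracket [([0.623, -0.067, 0.26], 0.56)]
glue [([0.623, -0.065, 0.256], 0.68), ([0.405, -0.114, 0.048], 0.43)]
```

```bash
python3 -c "
from workcell import job_done
print(job_done())"
```

```text
the job is handed in; nothing more can be done
None
```

The motor and screwdriver lie flat in the tray, and the arm is still holding the lid steady by its bar at about 45° (my estimates run from 44 to 45°), handed in at about 29 s; I viewed 11 pictures, one over the limit of 10.

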